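# Hold a rock block in the corner of the measuring stand

## Robot

A 7-joint arm with a two-finger parallel gripper is mounted at the origin on the work surface. World frame = base frame: x ahead of the robot, y to its left, z up, the work surface at z = 0. Lengths are in m, angles in rad, forces in N, time in s.
With the tool pointing down it reaches from about 0.425 to 0.925 m from the base axis. Payload 6.8 kg.
Tool frame: the origin (TCP) lies at the very end of the fingers, on their centre line; the grasp point (between the pads) lies 19 mm behind it; z points along the fingers, y is the line along which they close (so a half turn about z gives the same grasp; the last joint's range is limited). The gripper opens to 85 mm and grips with 20 to 120 N. Pads are 22 mm wide; open, the fingers measure 114 mm over their backs; the gripper's body (76 mm by 85 mm) begins 54 mm behind the grasp point. The pads swing forward as they close: fully open they stand 13 mm farther back than shut.
Start: joints at [1.186, 0.477, 0.022, 1.555, -0.011, 1.109, -0.083], TCP at [0.184, -0.649, 0.231] pointing down, gripper open.
Joint ranges: [-2.96, 2.96], [-0.34, 2.1], [-1.41, 1.46], [0.24, 2.44], [-1.37, 4.51], [0.17, 1.92], [-2.96, 2.96]. Speed limits (rad/s): [2.39, 2.39, 3.14, 3.14, 3.14, 3.14, 3.14].

## Interface

Orientations are given as a unit quaternion [w, x, y, z].
In Python, from station import monitor, eyes, bot gives the robot as it stands.
- The arm moves only by the shell command python3 -m creep FILE [FORCE], which reads ROWS from the file FILE. ROWS is a JSON object whose key "deltas" holds a list of rows, 1 to 20 of them, each of 5 numbers: dx, dy, dz in shares of the most that a row can go, 1 being 50 mm, then a turn about the tool's z in normalised numbers (1 is 60 degrees), then the opening from 0.0 (shut) to 1.0 (fully open); each row shifts and turns the commanded pose from where the row before left it, along the tool's axes as they then stand; what a row does not reach is not made up. A row lasts 1/10 s, in which the tool goes at most 0.05 m and 0.15 rad, less where a joint would pass 70% of its speed; a pose out of reach is approached as far as the arm can. The fingers move at their own pace and stop on an object; FORCE is the grip in N (left out, the last holds). Time passes only in rows, so rows that do not move let the fingers close. It prints the time, the measured TCP pose, the force, the opening and the grip force at its end. Input that does not fit is refused with a message, and nothing moves.
- monitor.get_obs(): the state, without advancing time (a new reading comes with each control period).
- eyes.read_camera(name): name is "scene" or "top" or "wrist"; returns the picture (400x640x3 uint8, blue, green, red); there is no depth.
- eyes.camera_info(name): a dict with "vertical_fov" (degrees; the focal length in pixels is half the picture's height over the tangent of half this angle, whatever the lens; pixels are square), "cx", "cy" (the principal point, pixels), "view" (4x4, takes a point from world to camera coordinates); the wrist camera has in their place "hand_eye" (4x4, takes a point from camera to tool coordinates, whose origin is the TCP and whose axes are the flange's). Camera axes: x right, y up, looking along -z (the intrinsics and any distortion apply to the point x, -y, -z); pixel columns grow to the right and rows downward; lengths in m; the calibration is good to about 2 mm. A picture is of the moment at which its call begins: read the wrist's pose just before it. camera_info takes no time and is no camera call.
- bot.hand_in(): hands the job in; it is judged then, once.
The state is a dict: "t": time; "q": joint angles; "joint_vel": joint speeds; "joint_torque": joint torques, N m; "eef_pos": TCP position; "tool_rot": TCP orientation; "contact_force": force on the tool from outside, world axes, zero at the start; "torque": the same for the moment, N m; "gripper_width": opening from 0.0 (shut) to 1.0 (fully open); "grasp_force": force on a finger pad.
Only numpy, scipy, OpenCV 4.12 (cv2) and the standard library are available. Lean on these libraries where they do the work, as an engineer would, in place of code of your own. Each camera call takes 0.05 s, during which the arm holds its last target. There are 200 camera calls.

## Task

Pick up the sawn rock block from the bench and lay it flat on the plate of the measuring stand, then bring its long side flush along the fence with its end butted against the stop block. Finish while holding it there for the reading: with the fingers still pushing it diagonally, firmly into the fence and down onto the plate at the same time, and do not let go. Leave the core plug, the bottle and the vial rack where they are.

Things in the scene. Friction and masses are not known exactly. Their poses are not given: they have to be found in the camera images.
- block: The workpiece: a sawn rectangular sandstone block, brown with faint bands, 90 mm long (its x axis), 45 mm wide (y), 36 mm high (z), 0.3 to 0.42 kg. Origin at the centre of its underside; it lies on the bench left or right of the stand with z up, and must stay that way up.
- plate: Flat steel plate of the stand, 145 mm (x) by 270 mm (y), 12 thick, on feet; fixed. Origin at the centre of its upper face, 20 mm above the bench. x points from the robot's side to the fence, z up. The block drags on it (friction), so push at least as hard forwards as down: about 14 N forwards and 8 N down makes it press well on both.
- fence: Aluminium fence bar with scale marks on top, 270 mm long (y), 20 thick, 36 high above the plate; fixed at the plate's far edge. Origin at plate level, at the foot of the middle of its working face; x points into the fence (the free plate, 124 mm deep, lies on the -x side), y along the fence to the robot's left, z up.
- stop: The stop, a fixed dark steel bar on the plate square to the fence, nearer its +y end, its place varies: 85 mm from the fence to -x, 30 wide (y), 30 high, brass thumbscrew to 42 mm. Origin at plate level, in the corner of fence and working face; that face looks to -y, its body lies on the +y side. Axes as the fence's. The finished block's origin is 45 mm along -y and 22.5 mm along -x.
- core: Bystander: a short drilled rock core plug standing on end, 50 mm diameter, 50 mm high, on the side of the stand where the block is not. Origin at the centre of its underside.
- bottle: Bystander: a white plastic bottle, 64 mm diameter, 150 mm high, standing beyond the stand on the robot's right. Origin at the centre of its underside.
- rack: Bystander: a white rack of capped vials, 100 by 180 mm, 75 mm high, beyond the stand on the robot's left. Origin at the centre of its underside.
Mind the look-alikes: they are no part of the job. What is shaped like the block but purple or red is not meant.

How it is judged:
By the outcome, as a careful person would: the job done as asked, in the order asked, and still so for the second after the job is handed in, while the arm keeps its last pose, push and grip.
It also fails if it takes over 51 s, if anything falls off the work surface, if the arm or the gripper's body presses on something with over 40 N, if the wrist force passes 120 N, or if a joint passes its speed limit or range.

## Working session

There is one attempt and no reset: what is moved stays moved. The work goes in short steps, Python scripts to look and compute and a shell command to move; the robot and the scene stay as the last step left them, time stands still between calls to the robot, and variables do not carry over. Pictures are saved under pics/ and viewed, at most 10 in all, crops included, and the job is handed in when it is done.

```bash
ls; mkdir -p pics
python3 - <<'E'
from station import monitor, eyes, bot
import cv2
print(monitor.get_obs())
for n in ("scene","top","wrist"):
    print(n,eyes.camera_info(n))
for n in ("scene","top"):
    cv2.imwrite(f"pics/{n}0.png",eyes.read_camera(n))
E
```

```text
pics
{'t': 0.0, 'q': array([ 1.18587982,  0.47781337,  0.02232194,  1.55648179, -0.01149554,
        1.10932703, -0.0830802 ]), 'joint_vel': array([ 1.02849599e-03,  6.55067532e-04, -9.24719274e-04, -9.33426523e-04,
        5.00309630e-07, -2.00349734e-03,  1.70169522e-04]), 'joint_torque': array([ 1.73452790e-04, -5.96455872e+01,  1.60830840e+00, -2.81193709e+01,
        1.24768488e-02,  9.39875812e-03,  9.05723027e-06]), 'eef_pos': array([ 0.18429739, -0.64870947,  0.23030369]), 'tool_rot': array([-9.29650677e-04,  9.90432349e-01,  1.37995865e-01, -1.99380132e-04]), 'contact_force': array([-0.01619243, -0.39963156,  0.16313816]), 'torque': array([-0.04666539,  0.08266104,  0.00052731]), 'grasp_force': 0.0, 'gripper_width': 0.9975922158353997}
scene {'vertical_fov': 52.27912360663389, 'cx': 319.7118939664126, 'cy': 195.02957262667326, 'view': array([[-0.22593852,  0.97382287, -0.02491597,  0.08013413],
       [-0.54529863, -0.10523845,  0.83160945,  0.23359475],
       [ 0.80721818,  0.20147925,  0.5548017 , -1.38917506],
       [ 0.        ,  0.        ,  0.        ,  1.        ]])}
top {'vertical_fov': 55.62252113964764, 'cx': 316.27494504081994, 'cy': 199.8309530133127, 'view': array([[ 0.00804099, -0.99994889, -0.00612885,  0.03811558],
       [ 0.99739219,  0.00758052,  0.07177288, -0.52270387],
       [-0.07172275, -0.00669   ,  0.99740217, -1.14340391],
       [ 0.        ,  0.        ,  0.        ,  1.        ]])}
wrist {'vertical_fov': 71.01532407380859, 'cx': 317.19270206274575, 'cy': 200.57902288495862, 'hand_eye': array([[-6.70168091e-04,  9.65391025e-01,  2.60805906e-01,
         6.56191865e-02],
       [ 9.99999751e-01,  5.89339012e-04,  3.88125150e-04,
        -6.32636523e-04],
       [ 2.20989442e-04,  2.60806101e-01, -9.65391179e-01,
        -1.42824698e-01],
       [ 0.00000000e+00,  0.00000000e+00,  0.00000000e+00,
         1.00000000e+00]])}
```

View pics/scene0.png

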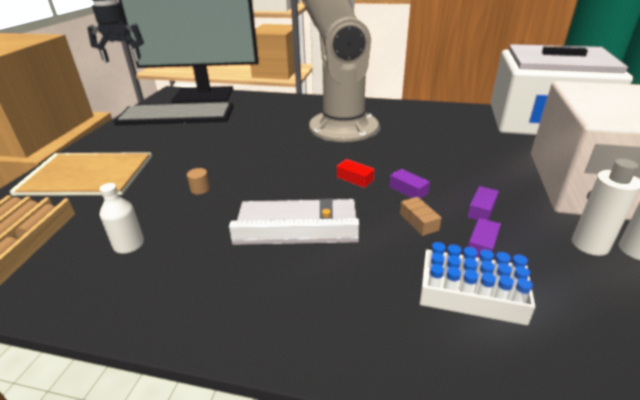

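View pics/top0.png

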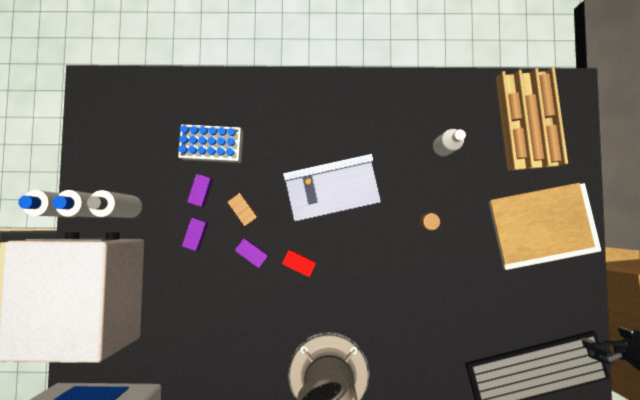

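The top view shows the block at about px (242,209), the stand centred at (332,188) with the stop at (310,190), the core at (431,221), the bottle at (450,142) and the rack at (210,143). The scene view agrees, with the block at (420,215); the red and purple look-alikes sit nearby.

```bash
cat > h.py <<'E'
import numpy as np, cv2
from scipy.spatial.transform import Rotation as R
from station import monitor, eyes
def tool():
    o=monitor.get_obs(); w,x,y,z=o["tool_rot"]
    T=np.eye(4); T[:3,:3]=R.from_quat([x,y,z,w]).as_matrix(); T[:3,3]=o["eef_pos"]; return T
def cam(name,T=None):
    i=eyes.camera_info(name); f=200/np.tan(np.radians(i["vertical_fov"]/2))
    C=T@i["hand_eye"] if name=="wrist" else np.linalg.inv(i["view"])
    return f,i["cx"],i["cy"],C
def ray(c,uv):
    f,cx,cy,C=c; d=C[:3,:3]@np.array([(uv[0]-cx)/f,-(uv[1]-cy)/f,-1]); return C[:3,3],d
def onz(c,uv,z):
    o,d=ray(c,uv); return o+d*(z-o[2])/d[2]
def proj(c,p):
    f,cx,cy,C=c; q=np.linalg.inv(C)@np.append(p,1); return np.array([cx-f*q[0]/q[2],cy+f*q[1]/q[2]])
def tri(rs):
    A=np.zeros((3,3));b=np.zeros(3)
    for o,d in rs:
        d=d/np.linalg.norm(d);P=np.eye(3)-np.outer(d,d);A+=P;b+=P@o
    p=np.linalg.solve(A,b); return p,[np.linalg.norm(np.cross(p-o,d/np.linalg.norm(d))) for o,d in rs]
E
python3 - <<'E'
from h import *
np.set_printoptions(precision=4,suppress=True)
a=cv2.imread("pics/top0.png");c=cam("top");s=cam("scene")
hsv=cv2.cvtColor(a,cv2.COLOR_BGR2HSV)
m=cv2.inRange(hsv,(5,60,80),(25,255,255));m[:180]=0;m[240:]=0;m[:,:215]=0;m[:,275:]=0
r=cv2.minAreaRect(cv2.findNonZero(m));print(r)
b=cv2.boxPoints(r);P=np.array([onz(c,u,.036) for u in b]);print(P,np.linalg.norm(np.roll(P,-1,0)-P,axis=1))
print("block tri (top centre)",tri([ray(c,r[0]),ray(s,(421,209))]))
for n,u in dict(fenceL=(284,174),fenceR=(373,157),plNL=(295,220),plNR=(381,204),stop=(310,190)).items(): print(n,onz(c,u,.02),onz(c,u,.056))
for n,u,z in (("core",(431,221),.05),("bottle",(458,134),.15),("rack",(210,143),.07)): print(n,onz(c,u,z))
E
```

```text
((241.76351928710938, 209.16891479492188), (31.61935806274414, 16.855907440185547), 54.462318420410156)
[[0.5149 0.3159 0.036 ]
 [0.545  0.275  0.036 ]
 [0.4675 0.2178 0.036 ]
 [0.4378 0.2586 0.036 ]] [0.0507 0.0963 0.0505 0.0961]
block tri (top centre) (array([0.4911, 0.2668, 0.037 ]), [np.float64(0.00021113883048390678), np.float64(0.00021113883048401384)])
fenceL [0.6013 0.1422 0.02  ] [0.5963 0.1389 0.056 ]
fenceR [ 0.6561 -0.1317  0.02  ] [ 0.6494 -0.1266  0.056 ]
plNL [0.4601 0.1066 0.02  ] [0.4594 0.1044 0.056 ]
plNR [ 0.511  -0.1558  0.02  ] [ 0.5088 -0.1499  0.056 ]
stop [0.5524 0.0617 0.02  ] [0.5489 0.0608 0.056 ]
core [ 0.4598 -0.2988  0.05  ]
bottle [ 0.6972 -0.3465  0.15  ]
rack [0.6854 0.3586 0.07  ]
```

Careful with the scale: shifts go in shares of 50 mm and turns go in shares of 60 degrees. That gives: -0.032 m is -0.64, -0.03 m is -0.6.

```bash
echo '{"deltas": [[0.3, -0.3, 0, 0, 1], [0.6, -0.6, 0, 0, 1], [0.64, -0.64, 0, 0, 1], [0.64, -0.64, 0, 0, 1], [0.64, -0.64, 0, 0, 1], [0.64, -0.64, 0, 0, 1], [0.64, -0.64, 0, 0, 1], [0.64, -0.64, 0, 0, 1], [0.64, -0.64, 0, 0, 1], [0.64, -0.64, 0, 0, 1], [0.64, -0.64, 0, 0, 1], [0.64, -0.64, 0, 0, 1], [0.64, -0.64, 0, 0, 1], [0.64, -0.64, 0, 0, 1], [0.64, -0.64, 0, 0, 1], [0.64, -0.64, 0, 0, 1], [0.3, -0.3, 0, 0, 1], [0, 0, 0, 0, 1], [0, 0, 0, 0, 1]]}' > m.json && python3 -m creep m.json
python3 - <<'E'
from h import *
np.save("T1.npy",tool());cv2.imwrite("pics/w1.png",eyes.read_camera("wrist"))
E
```

```text
t: 2.0
eef_pos: [0.5339, -0.0221, 0.2308]
tool_rot: [0.0, 0.99, 0.138, -0.001]
contact_force: [0.2, -0.5, -0.3]
gripper_width: 1.0
grasp_force: 0.0
```

View pics/w1.png

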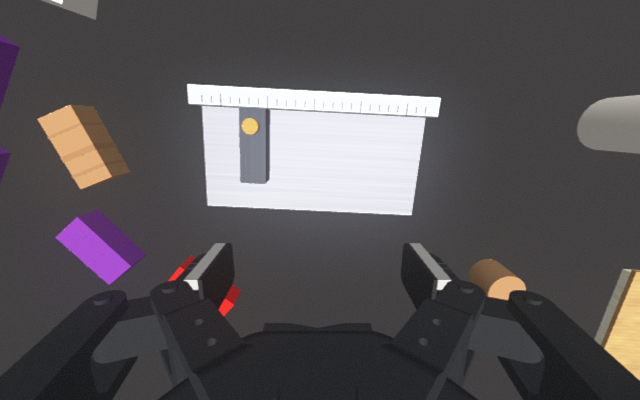

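The wrist view shows the stand with fence face foot about (200,106)–(427,117), stop with screw at (250,126), the block top at about (85,140) and the core at the right.

Converted, -0.04 m is -0.8, -0.03 m is -0.6.

```bash
echo '{"deltas": [[-0.08, -0.6, 0, 0, 1], [-0.08, -0.8, 0, 0, 1], [-0.08, -0.8, 0, 0, 1], [-0.08, -0.8, 0, 0, 1], [-0.08, -0.6, 0, 0, 1], [-0.04, -0.2, 0, 0, 1], [0, 0, 0, 0, 1], [0, 0, 0, 0, 1]]}' > m.json && python3 -m creep m.json
python3 - <<'E'
from h import *
np.save("T2.npy",tool());cv2.imwrite("pics/w2.png",eyes.read_camera("wrist"))
E
```

```text
t: 2.85
eef_pos: [0.4619, 0.1527, 0.2312]
tool_rot: [0.001, 0.991, 0.137, -0.0]
contact_force: [-0.3, -0.2, -0.1]
gripper_width: 1.004
grasp_force: 0.0
```

View pics/w2.png

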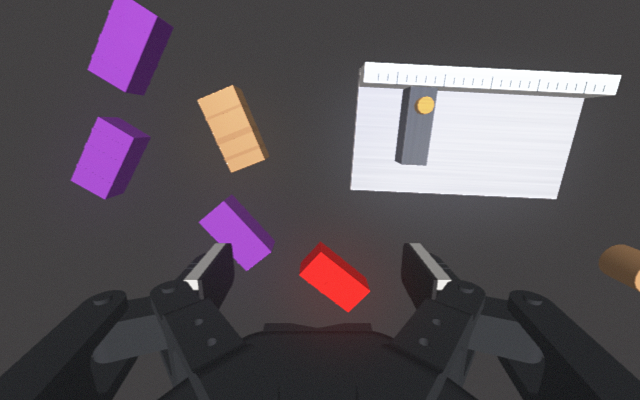

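The second wrist view shows the block top corners near (198,98),(235,86),(268,156),(232,172); the stand is at right with the stop's working face at about x=430–437.

Run:
```python
from h import *
np.set_printoptions(precision=4,suppress=True)
B={}
for k,(x0,x1) in ((1,(25,140)),(2,(185,280))):
    a=cv2.imread(f"pics/w{k}.png");h=cv2.cvtColor(a,cv2.COLOR_BGR2HSV)
    m=cv2.inRange(h,(5,60,30),(25,255,255));m[:,:x0]=0;m[:,x1:]=0;m[200:]=0;m[:70]=0
    v=h[...,2][m>0];t,_=cv2.threshold(v.reshape(-1,1),0,255,cv2.THRESH_OTSU)
    top=((m>0)&(h[...,2]>t)).astype(np.uint8);print(k,t,top.sum(),m.sum()//255)
    n,l,s,_=cv2.connectedComponentsWithStats(cv2.morphologyEx(top,cv2.MORPH_CLOSE,np.ones((3,3))))
    top=(l==1+np.argmax(s[1:,4])).astype(np.uint8)
    r=cv2.minAreaRect(cv2.findNonZero(top));print(r,cv2.boxPoints(r).round(1).tolist())
    B[k]=r
    c=cam("wrist",np.load(f"T{k}.npy"))
    P=np.array([onz(c,u,.036) for u in cv2.boxPoints(r)]);print(P.mean(0),np.linalg.norm(np.roll(P,-1,0)-P,axis=1),np.degrees(np.arctan2(*(P[1]-P[0])[1::-1])))
cs=[cam("wrist",np.load(f"T{k}.npy")) for k in (1,2)]
print("block",tri([ray(cs[i],B[i+1][0]) for i in (0,1)]))
a=cv2.imread("pics/w1.png")[75:225,180:450];b=cv2.imread("pics/w2.png")[55:205,345:625]
b=b[:,:270]
cv2.imwrite("pics/crop.png",np.vstack([cv2.resize(x,None,fx=2,fy=2,interpolation=cv2.INTER_CUBIC) for x in (a,b)]))
```

```text
1 165.0 2902 4605
((74.21680450439453, 147.37449645996094), (87.134765625, 35.98351287841797), 59.93141555786133) [[36.79999923706055, 118.69999694824219], [68.0, 100.69999694824219], [111.5999984741211, 176.10000610351562], [80.5, 194.10000610351562]]
[0.4915 0.266  0.036 ] [0.0451 0.0929 0.0486 0.0949] -48.27221329037703
2 170.0 3040 3622
((230.84263610839844, 129.06884765625), (81.65251159667969, 38.478607177734375), 66.37062072753906) [[196.89999389648438, 99.4000015258789], [232.10000610351562, 84.0], [264.79998779296875, 158.8000030517578], [229.60000610351562, 174.1999969482422]]
[0.4917 0.2659 0.036 ] [0.0445 0.0898 0.0477 0.0911] -52.7953110877624
block (array([0.4931, 0.2666, 0.0363]), [np.float64(2.642114625988206e-05), np.float64(2.6421146260068106e-05)])
```

View pics/crop.png

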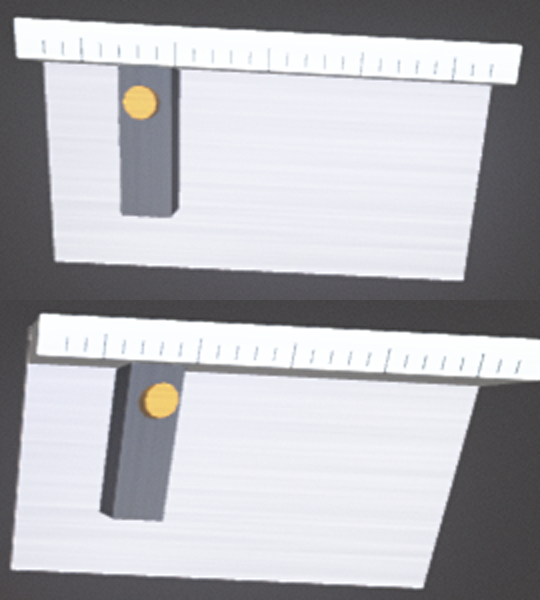

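The crop shows the fence's top front edge, plate corners and stop corners clearly; I fit the stand pose to them.

Run:
```python
from h import *
from scipy.optimize import least_squares
np.set_printoptions(precision=4,suppress=True)
cs=[cam("wrist",np.load(f"T{k}.npy")) for k in (1,2)]
print("plate NL",tri([ray(cs[0],(207.5,206)),ray(cs[1],(350.5,190))])[0],"NR",tri([ray(cs[0],(412,215)),ray(cs[1],(557.5,199))])[0])
print("fence NL",tri([ray(cs[0],(187.5,103.5)),ray(cs[1],(363.5,82.5))])[0],"stop",tri([ray(cs[0],(266,182.5)),ray(cs[1],(426.5,165.5))])[0])
obs=[(0,'FL',187.5,103.5),(0,'FR',438.5,116.5),(0,'PL',207.5,206),(0,'PR',412,215),(0,'S',266,182.5),(0,'SB',269,179.5),
(1,'FL',363.5,82.5),(1,'PL',350.5,190),(1,'PR',557.5,199),(1,'S',426.5,165.5),(1,'SF',437.5,90.5)]
def pts(v):
    x,y,w,s=v;M={'FL':(0,.135,.056),'FR':(0,-.135,.056),'PL':(-.124,.135,.02),'PR':(-.124,-.135,.02),'S':(-.085,s,.05),'SB':(-.085,s,.02),'SF':(0,s,.05)}
    c,n=np.cos(w),np.sin(w);return {k:np.array([x+c*a-n*b,y+n*a+c*b,z]) for k,(a,b,z) in M.items()}
def res(v):
    P=pts(v);return np.concatenate([proj(cs[i],P[k])-(a,b) for i,k,a,b in obs])
r=least_squares(res,[.62,0,.2,.06],loss='soft_l1');print(r.x,np.degrees(r.x[2]));print(res(r.x).reshape(-1,2).round(1).tolist())
x,y,w,s=r.x;c,n=np.cos(w),np.sin(w);f=lambda a,b:np.array([x+c*a-n*b,y+n*a+c*b])
print("goal",f(-.0225,s-.045),"stopcorner",f(0,s));np.save("stand.npy",r.x)
```

```text
plate NL [0.4579 0.1072 0.0194] NR [ 0.5199 -0.1555  0.0213]
fence NL [0.5796 0.1357 0.0573] stop [0.516  0.0364 0.0485]
[0.61   0.0039 0.2295 0.0536] 13.151020611962252
[[0.9, 0.8], [-0.3, 0.1], [-0.1, -0.3], [-0.1, -0.1], [-0.6, 1.6], [0.5, -0.2], [-0.0, 0.3], [0.2, -0.3], [-0.6, -0.6], [-0.2, 0.1], [0.3, -3.3]]
goal [0.5862 0.0072] stopcorner [0.5978 0.0561]
```

Converted, 0.04 m is 0.8, 0.03 m is 0.6, -0.092 rad / 1.0472 = -0.0879.

```bash
echo '{"deltas": [[0.3, -0.5, 0, 0, 1], [0.4, -0.68, 0, 0, 1], [0.4, -0.68, 0, 0, 1], [0.092, -0.16, 0, 0, 1], [0, 0, 0.6, -0.0879, 1], [0, 0, 0.8, -0.0879, 1], [0, 0, 0.8, -0.0879, 1], [0, 0, 0.4, -0.0869, 1], [0, 0, 0, 0, 1], [0, 0, 0, 0, 1]]}' > m.json && python3 -m creep m.json
python3 - <<'E'
from h import *
T=tool();np.save("T3.npy",T);im=eyes.read_camera("wrist")
print(T[:2,3],np.degrees(np.arctan2(T[1,0],T[0,0])))
c=cam("wrist",T)
A=np.radians(36.8)
for ang in (36.8,):
  for sx,sy in ((1,1),(1,-1),(-1,-1),(-1,1)):
    p=[.492+sx*.045*np.cos(A)-sy*.0225*np.sin(A),.266+sx*.045*np.sin(A)+sy*.0225*np.cos(A),.036]
    u=proj(c,p);cv2.circle(im,tuple(int(round(q)) for q in u),3,(0,255,0),1)
cv2.imwrite("pics/w3.png",im)
E
```

```text
t: 3.9
eef_pos: [0.4918, 0.267, 0.1015]
tool_rot: [0.0, 0.949, 0.314, -0.0]
contact_force: [-0.2, -0.0, 0.8]
gripper_width: 0.999
grasp_force: 0.0
[0.49180365 0.26704816] 36.631179335179695
```

View pics/w3.png

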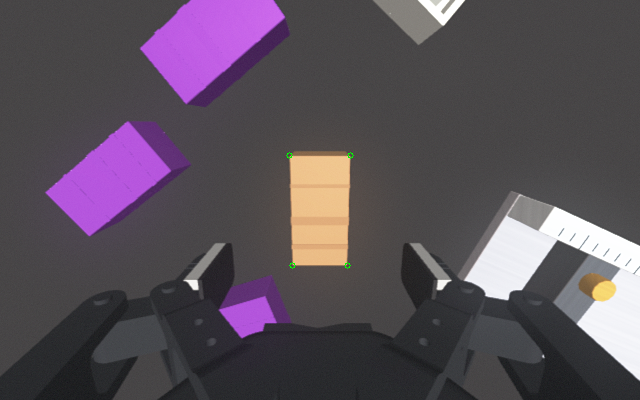

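The predicted block corners overlay the block exactly at (290,155)–(348,265), and the fingers straddle it symmetrically. Descend, grip and lift.

Converted, 0.03 m is 0.6, 0.025 m is 0.5.

```bash
echo '{"deltas": [[0, 0, 0.6, 0, 1], [0, 0, 0.6, 0, 1], [0, 0, 0.5, 0, 1], [0, 0, 0.2, 0, 1], [0, 0, 0, 0, 1], [0, 0, 0, 0, 0], [0, 0, 0, 0, 0], [0, 0, 0, 0, 0], [0, 0, 0, 0, 0], [0, 0, 0, 0, 0], [0, 0, 0, 0, 0], [0, 0, 0, 0, 0]]}' > m.json && python3 -m creep m.json 45
echo '{"deltas": [[0, 0, -0.4, 0, 0], [0, 0, -0.6, 0, 0], [0, 0, -0.6, 0, 0], [0, 0, -0.4, 0, 0], [0, 0, 0, 0, 0], [0, 0, 0, 0, 0]]}' > m.json && python3 -m creep m.json
```

```text
t: 5.15
eef_pos: [0.4923, 0.2685, 0.0078]
tool_rot: [0.0, 0.949, 0.316, 0.001]
contact_force: [-0.0, -0.7, 7.1]
gripper_width: 0.52
grasp_force: 46.9
t: 5.75
eef_pos: [0.4908, 0.2679, 0.106]
tool_rot: [0.0, 0.949, 0.316, 0.0]
contact_force: [-0.3, 0.4, -3.6]
gripper_width: 0.524
grasp_force: 47.5
```

Converted, 0.036 m is 0.72, 0.03 m is 0.6, -0.14 rad / 1.0472 = -0.1337.

```bash
echo '{"deltas": [[-0.168, 0.402, 0, 0, 0], [-0.3, 0.72, 0, 0, 0], [-0.3, 0.72, 0, 0, 0], [-0.3, 0.72, 0, 0, 0], [-0.3, 0.72, 0, 0, 0], [-0.3, 0.72, 0, 0, 0], [-0.3, 0.72, 0, 0, 0], [-0.22, 0.6, 0, 0, 0], [0, 0, 0, -0.105, 0], [0, 0, 0, -0.1241, 0], [0, 0, 0, -0.1241, 0], [0, 0, 0, -0.1241, 0], [0, 0, 0, -0.1241, 0], [0, 0, 0, -0.1241, 0], [0, 0, 0, -0.1241, 0], [0, 0, 0, -0.1241, 0], [0, 0, 0, -0.1337, 0], [0, 0, 0, 0, 0], [0, 0, 0, 0, 0]]}' > m.json && python3 -m creep m.json
cat >> h.py <<'E'
def where():
    T=tool();x,y,w,s=np.load("stand.npy");c,n=np.cos(w),np.sin(w);d=T[:2,3]-(x,y);o=monitor.get_obs();F=o["contact_force"]
    print("fence-frame TCP mm",np.round(1e3*np.array([c*d[0]+n*d[1],-n*d[0]+c*d[1]-s]),1),"z",round(1e3*T[2,3],1),"yaw tool-y vs fence",round(np.degrees(np.arctan2(T[1,1],T[0,1])-w),2),
     "F fence",np.round([c*F[0]+n*F[1],-n*F[0]+c*F[1],F[2]],1))
E
python3 - <<'E'
from h import *
where();np.save("T4.npy",tool());cv2.imwrite("pics/w4.png",eyes.read_camera("wrist"))
E
```

```text
t: 7.65
eef_pos: [0.5623, -0.0103, 0.105]
tool_rot: [-0.001, 0.622, 0.783, -0.001]
contact_force: [0.3, -1.0, -3.0]
gripper_width: 0.515
grasp_force: 47.4
fence-frame TCP mm [-49.7 -56.6] z 105.0 yaw tool-y vs fence -0.02 F fence [ 0.  -1.1 -3. ]
```

View pics/w4.png

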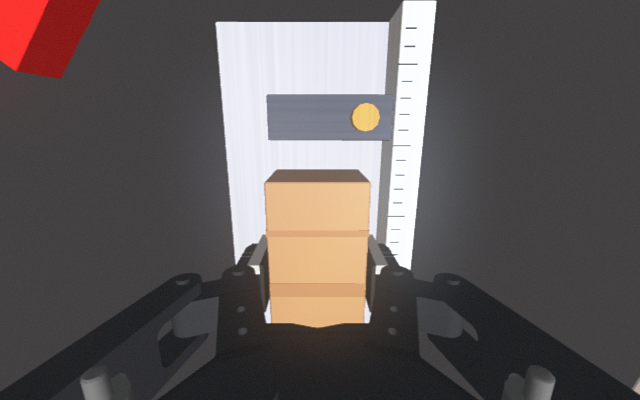

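The held block (265–370, 170–320) is square to the stop's face (row 140), with the fence to its right and clearances as planned. Lower it.

Converted, 0.03 m is 0.6, 0.025 m is 0.5.

```bash
echo '{"deltas": [[0, 0, 0.5, 0, 0], [0, 0, 0.6, 0, 0], [0, 0, 0.32, 0, 0], [0, 0, 0.08, 0, 0], [0, 0, 0.04, 0, 0], [0, 0, 0.02, 0, 0], [0, 0, 0, 0, 0]]}' > m.json && python3 -m creep m.json; python3 -c "from h import *;where()"
echo '{"deltas": [[0.12, 0, 0, 0, 0], [0.08, 0, 0, 0, 0], [0.03, 0, 0, 0, 0], [0, 0, 0, 0, 0]]}' > m.json && python3 -m creep m.json; python3 -c "from h import *;where()"
```

```text
t: 8.4
eef_pos: [0.564, -0.01, 0.0292]
tool_rot: [0.001, 0.62, 0.784, 0.001]
contact_force: [-1.2, -0.3, -2.5]
gripper_width: 0.519
grasp_force: 47.2
fence-frame TCP mm [-48.  -56.7] z 29.2 yaw tool-y vs fence 0.18 F fence [-1.2 -0.1 -2.5]
t: 8.8
eef_pos: [0.5605, 0.0017, 0.0285]
tool_rot: [0.0, 0.62, 0.785, 0.0]
contact_force: [0.3, -0.2, -3.0]
gripper_width: 0.519
grasp_force: 47.2
fence-frame TCP mm [-48.7 -44.5] z 28.5 yaw tool-y vs fence 0.25 F fence [ 0.3 -0.3 -3. ]
```

Converted, 0.001 m is 0.02.

```bash
echo '{"deltas": [[0.02, 0, 0, 0, 0], [0.02, 0, 0, 0, 0], [0, 0, 0, 0, 0]]}' > m.json && python3 -m creep m.json; python3 -c "from h import *;where()"
echo '{"deltas": [[0, 0, 0.02, 0, 0], [0, 0, 0.02, 0, 0], [0, 0, 0, 0, 0]]}' > m.json && python3 -m creep m.json; python3 -c "from h import *;where()"
```

```text
t: 9.1
eef_pos: [0.5602, 0.0022, 0.0283]
tool_rot: [0.0, 0.62, 0.784, -0.0]
contact_force: [-0.3, -1.8, -2.1]
gripper_width: 0.515
grasp_force: 47.5
fence-frame TCP mm [-48.9 -43.9] z 28.3 yaw tool-y vs fence 0.16 F fence [-0.7 -1.7 -2.1]
t: 9.4
eef_pos: [0.5603, 0.0022, 0.0279]
tool_rot: [0.001, 0.62, 0.784, -0.001]
contact_force: [-6.4, -4.7, 16.5]
gripper_width: 0.52
grasp_force: 49.5
fence-frame TCP mm [-48.8 -44. ] z 27.9 yaw tool-y vs fence 0.15 F fence [-7.3 -3.1 16.5]
```

Converted, -0.0012 m is -0.024, 0.001 m is 0.02.

```bash
echo '{"deltas": [[0.02, 0, -0.024, 0, 0], [0, 0, 0, 0, 0], [0, 0, 0, 0, 0.64], [0, 0, 0, 0, 0.64], [0, 0, 0, 0, 0.64], [0, 0, 0, 0, 0.64]]}' > m.json && python3 -m creep m.json 30; python3 -c "from h import *;where()"
```

```text
t: 10.0
eef_pos: [0.5599, 0.0045, 0.0276]
tool_rot: [-0.0, 0.62, 0.785, 0.0]
contact_force: [-0.4, -0.1, 0.0]
gripper_width: 0.643
grasp_force: 0.0
fence-frame TCP mm [-48.7 -41.7] z 27.6 yaw tool-y vs fence 0.23 F fence [-0.4  0.   0. ]
```

Converted, -0.04 m is -0.8, -0.02 m is -0.4, 0.145 rad / 1.0472 = 0.1385.

```bash
echo '{"deltas": [[0, 0, -0.4, 0, 0.64], [0, 0, -0.8, 0, 0.64], [0, 0, -0.8, 0, 0.5], [0, 0, 0, 0.1241, 0.4], [0, 0, 0, 0.1375, 0.4], [0, 0, 0, 0.1375, 0.4], [0, 0, 0, 0.1375, 0.4], [0, 0, 0, 0.1375, 0.4], [0, 0, 0, 0.1375, 0.4], [0, 0, 0, 0.1375, 0.4], [0, 0, 0, 0.1375, 0.4], [0, 0, 0, 0.1375, 0.4], [0, 0, 0, 0.1375, 0.4], [0, 0, 0, 0.1385, 0.4], [-0.4, 0.04, 0, 0, 0.4], [-0.4, 0.04, 0, 0, 0.4], [-0.22, 0.02, 0, 0, 0.4], [0, 0, 0, 0, 0.4], [0, 0, 0, 0, 0.4]]}' > m.json && python3 -m creep m.json
python3 - <<'E'
from h import *
where();np.save("T5.npy",tool());cv2.imwrite("pics/w5.png",eyes.read_camera("wrist"))
E
```

```text
t: 11.9
eef_pos: [0.5122, -0.0124, 0.1278]
tool_rot: [-0.0, 0.993, 0.116, 0.001]
contact_force: [0.5, -0.8, -0.2]
gripper_width: 0.397
grasp_force: 0.0
fence-frame TCP mm [-99.  -47.2] z 127.8 yaw tool-y vs fence -89.81 F fence [ 0.3 -0.9 -0.2]
```

View pics/w5.png

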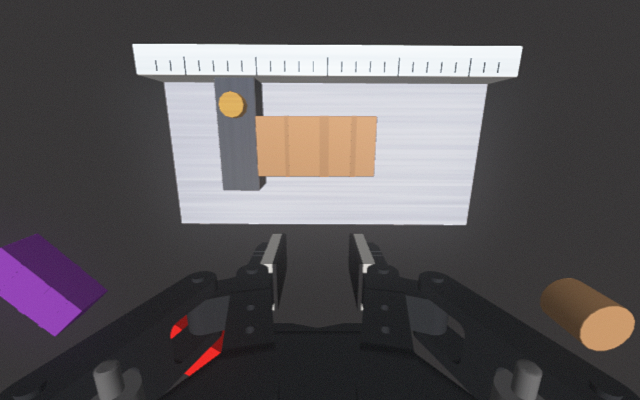

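The block (256–376, 116–177) lies square against the stop, parallel to the fence with a gap left, and the fingers are centred behind it. Descend behind it and push.

Converted, 0.035 m is 0.7, 0.03 m is 0.6.

```bash
echo '{"deltas": [[0, 0, 0.5, 0, 0.4], [0, 0, 0.7, 0, 0.4], [0, 0, 0.6, 0, 0.4], [0, 0, 0.24, 0, 0.4], [0, 0, 0, 0, 0.4], [0.12, 0, 0, 0, 0.4], [0.12, 0, 0, 0, 0.4], [0.08, 0, 0, 0, 0.4], [0, 0, 0, 0, 0.4]]}' > m.json && python3 -m creep m.json; python3 -c "from h import *;where()"
echo '{"deltas": [[0.08, 0, 0, 0, 0.4], [0.08, 0, 0, 0, 0.4], [0.08, 0, 0, 0, 0.4], [0.08, 0, 0, 0, 0.4], [0, 0, 0, 0, 0.4]]}' > m.json && python3 -m creep m.json; python3 -c "from h import *;where()"
```

```text
t: 12.85
eef_pos: [0.5284, -0.0088, 0.0264]
tool_rot: [0.0, 0.993, 0.116, 0.001]
contact_force: [-0.3, 0.4, -0.1]
gripper_width: 0.397
grasp_force: 0.0
fence-frame TCP mm [-82.4 -47.4] z 26.4 yaw tool-y vs fence -89.82 F fence [-0.2  0.5 -0.1]
t: 13.35
eef_pos: [0.5434, -0.0051, 0.0255]
tool_rot: [-0.0, 0.993, 0.116, 0.0]
contact_force: [-0.3, -0.0, -0.4]
gripper_width: 0.395
grasp_force: 0.3
fence-frame TCP mm [-67.  -47.3] z 25.5 yaw tool-y vs fence -89.81 F fence [-0.3  0.1 -0.4]
```

Converted, 0.004 m is 0.08, 0.003 m is 0.06.

```bash
echo '{"deltas": [[0.08, 0, 0, 0, 0.4], [0.06, 0, 0, 0, 0.4], [0.04, 0, 0, 0, 0.4], [0, 0, 0, 0, 0.4]]}' > m.json && python3 -m creep m.json; python3 -c "from h import *;where()"
echo '{"deltas": [[0.02, 0, 0, 0, 0.4], [0.02, 0, 0, 0, 0.4], [0, 0, 0, 0, 0.4]]}' > m.json && python3 -m creep m.json; python3 -c "from h import *;where()"
```

```text
t: 13.75
eef_pos: [0.5519, -0.003, 0.0255]
tool_rot: [-0.0, 0.993, 0.116, 0.0]
contact_force: [-0.8, 0.1, -0.3]
gripper_width: 0.396
grasp_force: 0.4
fence-frame TCP mm [-58.2 -47.1] z 25.5 yaw tool-y vs fence -89.81 F fence [-0.7  0.3 -0.3]
t: 14.05
eef_pos: [0.5534, -0.0026, 0.0255]
tool_rot: [-0.0, 0.993, 0.116, 0.0]
contact_force: [-1.9, -0.2, -0.6]
gripper_width: 0.395
grasp_force: 0.9
fence-frame TCP mm [-56.7 -47.1] z 25.5 yaw tool-y vs fence -89.81 F fence [-1.9  0.2 -0.6]
```

Converted, 0.001 m is 0.02.

```bash
echo '{"deltas": [[0.02, 0, 0, 0, 0.4], [0.02, 0, 0, 0, 0.4], [0, 0, 0, 0, 0.4]]}' > m.json && python3 -m creep m.json; python3 -c "from h import *;where()"
echo '{"deltas": [[0, -0.02, 0, 0, 0.4], [0, -0.02, 0, 0, 0.4], [0, 0, 0, 0, 0.4]]}' > m.json && python3 -m creep m.json
python3 - <<'E'
from h import *
where();cv2.imwrite("pics/w6.png",cv2.resize(eyes.read_camera("wrist")[60:260,170:470],None,fx=2.6,fy=2.6,interpolation=cv2.INTER_CUBIC))
E
```

```text
t: 14.35
eef_pos: [0.5546, -0.0023, 0.0254]
tool_rot: [0.0, 0.993, 0.116, -0.001]
contact_force: [-4.1, -1.4, 2.8]
gripper_width: 0.399
grasp_force: 2.4
fence-frame TCP mm [-55.4 -47.1] z 25.4 yaw tool-y vs fence -89.82 F fence [-4.3 -0.4  2.8]
t: 14.65
eef_pos: [0.5545, -0.0012, 0.0254]
tool_rot: [0.0, 0.993, 0.116, -0.0]
contact_force: [-3.7, -2.7, 1.2]
gripper_width: 0.403
grasp_force: 2.2
fence-frame TCP mm [-55.3 -46. ] z 25.4 yaw tool-y vs fence -89.86 F fence [-4.2 -1.8  1.2]
```

View pics/w6.png

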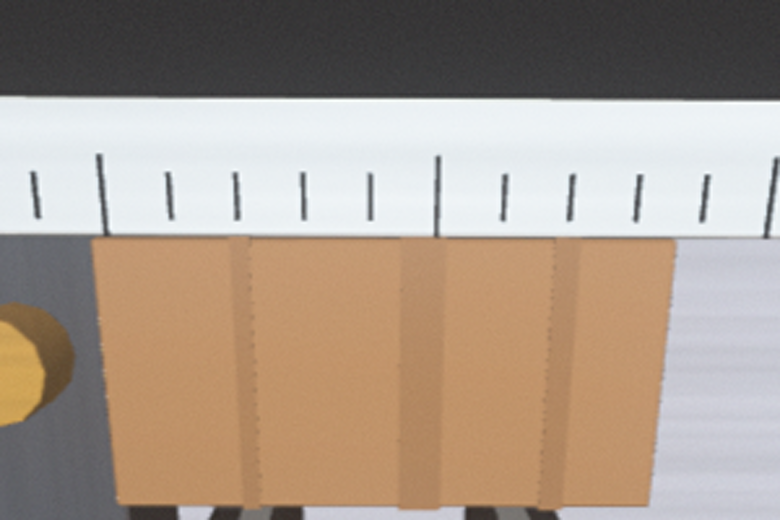

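The picture shows the long side flush along the fence and the end by the stop, though the stop contact itself is not visible. I'll verify it by touch, pushing the free end towards the stop, then return for the final press.

Converted, -0.04 m is -0.8, -0.006 m is -0.12.

```bash
echo '{"deltas": [[-0.12, 0.02, 0, 0, 0.4], [0, 0, -0.6, 0, 0.4], [0, 0, -0.8, 0, 0.4], [0.3, 0.76, 0, 0, 0.4], [0.34, 0.76, 0, 0, 0.4], [0.06, 0.28, 0, 0, 0.4], [0, 0, 0.6, 0, 0.4], [0, 0, 0.6, 0, 0.4], [0, 0, 0.2, 0, 0.4], [0, -0.08, 0, 0, 0.4], [0, -0.06, 0, 0, 0.4], [0, 0, 0, 0, 0.4]]}' > m.json && python3 -m creep m.json; python3 -c "from h import *;where()"
echo '{"deltas": [[0, -0.06, 0, 0, 0.4], [0, -0.04, 0, 0, 0.4], [0, 0, 0, 0, 0.4]]}' > m.json && python3 -m creep m.json; python3 -c "from h import *;where()"
```

```text
t: 15.9
eef_pos: [0.6035, -0.074, 0.0271]
tool_rot: [-0.0, 0.993, 0.117, 0.001]
contact_force: [0.0, 0.2, -0.1]
gripper_width: 0.396
grasp_force: 0.0
fence-frame TCP mm [ -24.2 -128. ] z 27.1 yaw tool-y vs fence -89.73 F fence [ 0.   0.2 -0.1]
t: 16.2
eef_pos: [0.6014, -0.0701, 0.026]
tool_rot: [0.0, 0.993, 0.116, 0.0]
contact_force: [-0.3, -0.1, -0.3]
gripper_width: 0.402
grasp_force: 0.0
fence-frame TCP mm [ -25.3 -123.7] z 26.0 yaw tool-y vs fence -89.78 F fence [-0.3  0.  -0.3]
```

Converted, -0.0015 m is -0.03, -0.001 m is -0.02.

```bash
for i in 1 2; do echo '{"deltas": [[0, -0.03, 0, 0, 0.4], [0, -0.02, 0, 0, 0.4], [0, 0, 0, 0, 0.4]]}' > m.json && python3 -m creep m.json >/dev/null; python3 -c "from h import *;where()"; done
```

```text
fence-frame TCP mm [ -25.6 -121.8] z 25.6 yaw tool-y vs fence -89.83 F fence [ 0.3 -0.5  0.4]
fence-frame TCP mm [ -25.7 -121.7] z 25.6 yaw tool-y vs fence -89.93 F fence [ 0.4 -6.7 -0.3]
```

The end is firmly butted (6.7 N with no motion). Back to the rear side.

Converted, -0.04 m is -0.8, 0.01 m is 0.2.

```bash
echo '{"deltas": [[0, 0.12, 0, 0, 0.4], [0, 0.12, 0, 0, 0.4], [0, 0, -0.6, 0, 0.4], [0, 0, -0.8, 0, 0.4], [-0.4, -0.7, 0, 0, 0.4], [-0.4, -0.7, 0, 0, 0.4], [-0.04, -0.26, 0, 0, 0.4], [0, 0, 0, 0, 0.4], [0, 0, 0.6, 0, 0.4], [0, 0, 0.6, 0, 0.4], [0, 0, 0.2, 0, 0.4], [0, 0, 0, 0, 0.4], [0.1, 0, 0, 0, 0.4], [0.08, 0, 0, 0, 0.4], [0, 0, 0, 0, 0.4]]}' > m.json && python3 -m creep m.json; python3 -c "from h import *;where()"
```

```text
t: 18.3
eef_pos: [0.5535, -0.0039, 0.0268]
tool_rot: [0.0, 0.993, 0.116, 0.002]
contact_force: [0.4, 0.7, -0.1]
gripper_width: 0.397
grasp_force: 0.0
fence-frame TCP mm [-56.9 -48.4] z 26.8 yaw tool-y vs fence -89.82 F fence [ 0.5  0.6 -0.1]
```

Converted, 0.0015 m is 0.03.

```bash
echo '{"deltas": [[0.03, 0, 0, 0, 0.4], [0.03, 0, 0, 0, 0.4], [0, 0, 0, 0, 0.4]]}' > m.json && python3 -m creep m.json; python3 -c "from h import *;where()"
echo '{"deltas": [[0.02, 0, 0.01, 0, 0.4], [0.02, -0.01, 0.01, 0, 0.4], [0, 0, 0, 0, 0.4]]}' > m.json && python3 -m creep m.json; python3 -c "from h import *;where()"
```

```text
t: 18.6
eef_pos: [0.5547, -0.0035, 0.0257]
tool_rot: [0.0, 0.993, 0.116, 0.0]
contact_force: [-0.7, 0.3, 0.2]
gripper_width: 0.401
grasp_force: 0.0
fence-frame TCP mm [-55.6 -48.2] z 25.7 yaw tool-y vs fence -89.82 F fence [-0.6  0.4  0.2]
t: 18.9
eef_pos: [0.5549, -0.0033, 0.0241]
tool_rot: [0.0, 0.993, 0.116, -0.001]
contact_force: [-4.2, -2.2, 3.4]
gripper_width: 0.397
grasp_force: 2.6
fence-frame TCP mm [-55.3 -48.1] z 24.1 yaw tool-y vs fence -89.85 F fence [-4.6 -1.2  3.4]
```

```bash
echo '{"deltas": [[0.02, 0, 0, 0, 0.4], [0.02, -0.006, 0.006, 0, 0.4], [0.01, 0, 0.006, 0, 0.4], [0, 0, 0, 0, 0.4], [0, 0, 0, 0, 0.4]]}' > m.json && python3 -m creep m.json; python3 -c "from h import *;where()"
```

```text
t: 19.4
eef_pos: [0.5549, -0.0034, 0.0231]
tool_rot: [0.001, 0.993, 0.115, -0.004]
contact_force: [-10.8, -2.5, 7.7]
gripper_width: 0.395
grasp_force: 5.6
fence-frame TCP mm [-55.3 -48.2] z 23.1 yaw tool-y vs fence -89.89 F fence [-11.1  -0.    7.7]
```

Converted, 0.001 m is 0.02, -0.0005 m is -0.01.

```bash
echo '{"deltas": [[0.02, -0.01, 0, 0, 0.4], [0.01, -0.01, 0.006, 0, 0.4], [0, 0, 0, 0, 0.4], [0, 0, 0, 0, 0.4], [0, 0, 0, 0, 0.4]]}' > m.json && python3 -m creep m.json
python3 - <<'E'
from h import *
where();im=eyes.read_camera("wrist");cv2.imwrite("pics/w7.png",im)
where()
E
```

```text
t: 19.9
eef_pos: [0.5549, -0.0032, 0.0226]
tool_rot: [0.002, 0.993, 0.115, -0.005]
contact_force: [-13.7, -5.0, 9.9]
gripper_width: 0.401
grasp_force: 7.3
fence-frame TCP mm [-55.4 -48. ] z 22.6 yaw tool-y vs fence -89.94 F fence [-14.5  -1.7   9.9]
fence-frame TCP mm [-55.4 -48. ] z 22.5 yaw tool-y vs fence -89.93 F fence [-15.   -2.1   9.7]
```

View pics/w7.png

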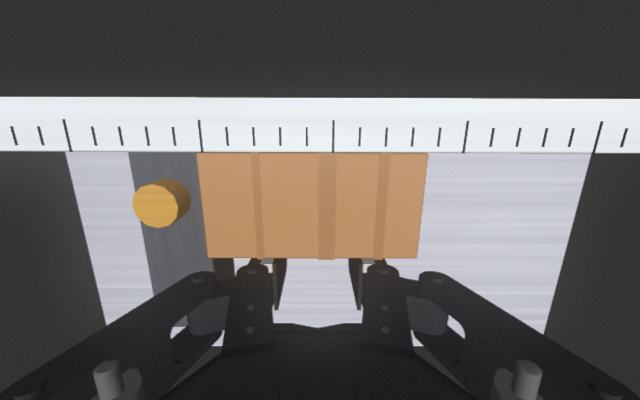

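The block is flush along the fence (row 153) and butted at the stop (left edge about 200), with the fingers pressing at 15 N forwards and 10 N down. A touch more forward for margin against slip, then check it holds steady.

Converted, 0.0005 m is 0.01.

```bash
echo '{"deltas": [[0.01, 0, 0, 0, 0.4], [0, 0, 0, 0, 0.4], [0, 0, 0, 0, 0.4]]}' > m.json && python3 -m creep m.json >/dev/null; python3 -c "from h import *;where()"; echo '{"deltas": [[0, 0, 0, 0, 0.4], [0, 0, 0, 0, 0.4], [0, 0, 0, 0, 0.4], [0, 0, 0, 0, 0.4], [0, 0, 0, 0, 0.4]]}' > m.json && python3 -m creep m.json >/dev/null; python3 -c "
from h import *;where()
from station import bot
F=monitor.get_obs()['contact_force']
if 6<F[2]<14 and 10<-F[0]<22: print(bot.hand_in())"
```

```text
fence-frame TCP mm [-55.4 -48. ] z 22.5 yaw tool-y vs fence -89.94 F fence [-17.   -2.7  12.1]
fence-frame TCP mm [-55.4 -48. ] z 22.6 yaw tool-y vs fence -89.94 F fence [-15.7  -2.3  11.8]
the job is handed in; nothing more can be done
None
```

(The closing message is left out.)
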